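# Drive the worn bushings out of a carrier bar

### The arm

A 6-joint arm with a two-finger parallel gripper is mounted at the origin on the work surface. World frame = base frame: x ahead of the robot, y to its left, z up, the work surface at z = 0. Lengths are in m, angles in rad, forces in N, time in s.
With the tool pointing down it reaches from about 0.375 to 0.9 m from the base axis. Payload 3.1 kg.
Tool frame: the origin (TCP) lies at the very end of the fingers, on their centre line; the grasp point (between the pads) lies 19 mm behind it; z points along the fingers, y is the line along which they close (so a half turn about z gives the same grasp; the last joint's range is limited). The gripper opens to 87 mm and grips with 3 to 60 N. Pads are 19 mm wide; open, the fingers measure 117 mm over their backs; the gripper's body (75 mm by 190 mm) begins 51 mm behind the grasp point.
Start: joints at [-0.178, 0.527, 1.433, -0, 1.181, -0.178], TCP at [0.625, 0, 0.223] pointing down, gripper open.
Joint ranges: [-3.08, 3.08], [-0.75, 2.2], [0.22, 2.44], [-1.43, 4.57], [0, 2.65], [-2.85, 2.85]. Speed limits (rad/s): [2.79, 2.79, 3.14, 3.14, 3.14, 3.14].

### API

Orientations are given as a unit quaternion [x, y, z, w].
In Python, from rig import robot gives the robot as it stands. The module is installed in compiled form; this text tells all that it offers.
- The arm moves only by the tool play_rows, never from a script. Its argument "steps" is one flat list of numbers, 5 for each row, row after row: the opening, from -1 (shut) to 1 (fully open), then the shift along the tool's x, y, z as a fraction of full scale, then the turn about the tool's z as a fraction of full scale. In form: [claw, tx, ty, tz, twist, claw, tx, ty, tz, twist, ...]. A call has exactly 10 rows; each row shifts and turns the commanded pose from where the row before left it, along the tool's axes as they then stand; what a row does not reach is not made up. Full scale, the value 1, is 0.03 m for a shift and 0.1 rad for a turn. A row lasts 1/10 s, in which the tool goes at most 50 mm and 8.59 degrees, less where a joint would pass 70% of its speed; a pose out of reach is approached as far as the arm can. A call with a number of a shift or a turn outside -1 to 1 is refused whole. A call with a gripper value outside its range is refused whole. The fingers move at their own pace and stop on an object; "grip_force" is the grip in N (left out, the last holds). Time passes only in rows, so rows that do not move let the fingers close, or fill a call up. It gives the time, the measured TCP pose, the force, the opening and the grip force at its end, in the units of the state.
- robot.get_obs(): the state, without advancing time (a new reading comes with each control period).
- robot.camera(name): name is "scene" or "side" or "wrist"; returns a dict with "image" (420x560x3 uint8, red, green, blue), "mtx" (3x3 intrinsics, pixels), "rvec" (rotation vector, rad) and "tvec" (3), from world to camera coordinates, as OpenCV has them. Camera axes: x right, y down, z forward; pixel columns grow to the right and rows downward; lengths in m; the calibration is good to about 2 mm. The wrist camera is an equidistant fisheye: a pixel r from the principal point sees the ray r / f radians off the axis. A picture is of the moment at which its call begins. There is no depth.
- robot.hand_in(): hands the job in; it is judged then, once.
The state is a dict: "time": time; "q": joint angles; "joint_velocities": joint speeds; "joint_torque": joint torques, N m; "position": TCP position; "tool_rot": TCP orientation; "ft_force": force on the tool from outside, world axes, zero at the start; "moment": the same for the moment, N m; "grip_width": finger opening in m; "grip_force": force on a finger pad.
Only numpy, scipy, OpenCV 4.12 (cv2) and the standard library are available. Lean on these libraries where they do the work, as an engineer would, in place of code of your own. Each camera call takes 0.05 s, during which the arm holds its last target. There are 200 camera calls.

### The job

Stand the carrier bar in front of the press-out fixture and slide it sideways until both toes are under the posts and the plate is home against them, then swing the hold-down clamp down onto it. Only then push every worn bushing out with the drift, from the robot's side, so that they all drop into the catch tray behind; do not push them with the gripper itself. Leave the bar clamped in the fixture, lay the drift back flat on the rubber mat, fully on it, and leave the other things on the bench where they are.

Things in the scene. Friction and masses are not known exactly. Their poses are not given: they have to be found in the camera images.
- bar: Aluminium carrier bar, 0.6 kg: upright plate 24 thick (its x) x 208 long (y) x 80 mm high. Origin: centre of its underside. At both ends (|y| 80-102 mm) a foot 12 mm high sticks out 22 mm beyond both faces (toes at +x). Four 20 mm bores along x, 50 mm up, at y = -58, -22, 22, 58 mm. Grip across the thickness at the middle of the top edge
- fixture: Grey fixture on the bench. Origin: bench level, in the front (-x) face plane of its two posts, midway; +x away from the robot. Posts |y| 78-109, 75 mm high, undercut below 18 mm: pocket 30 mm deep for the toes. Cheeks at |y| 109 (5 mm play), x -24 to 38, 22 mm high (left one 100). Seated bar: origin at (-12, 0, 0) mm, same heading, plate against posts. Bench in front is free
- clamp (a joint): Hold-down clamp on the fixture's left (+y) cheek, rad: 0 = down, 1 mm above the seated bar's top; larger = up. Stays where left; about 4 N presses it down. Arm 16 wide, 10 thick, 70 mm long towards the fixture's -y; down, its top is 91 mm above the bench and a lip on its -x side hangs 12 mm down behind the plate, 2.5 mm clear of it (it lands on a plate that is not home)
- clamp_hinge (a point): Hinge of the clamp arm, axis along the fixture's x; at (-12, 118, 90) mm of the fixture
- clamp_tip (a point): Top of the clamp arm's free end, 68 mm from the hinge
- tray_floor (a point): Centre of the floor (3 mm thick) of the fixed open catch tray between and behind the posts: fixture x 2 to 112 mm, |y| up to 77 mm; walls 40 mm high, the front one (next to the bar) 14 mm
- drift: Steel drift lying on the bench: square handle 24 x 24 mm, 80 mm long (x -45 to 35 mm), round nose of 12 mm diameter from x = 35 to 100 mm, striking head of 20 mm diameter to x = -65 mm. Origin on its axis, near the centre of mass; +x towards the nose. 0.32 kg
- drift_nose (a point): Front end of the drift's nose, on its axis
- mat: Black rubber mat fixed to the bench, 300 (x) x 140 (y) x 2 mm; origin: centre of its underside
- bore0 (a point): Centre of the bar's bore 0 (halfway through its thickness), bar y = -58 mm
- bush0: Worn bushing of dark steel with a rubber core, 20 mm diameter, 20 mm long (along its x), origin at its centre; starts in bore 0, 2 mm below both faces, held tight (about 6 to 14 N to drive it). May be absent: the bore is then empty
- bore1 (a point): Centre of the bar's bore 1 (halfway through its thickness), bar y = -22 mm
- bush1: Worn bushing of dark steel with a rubber core, 20 mm diameter, 20 mm long (along its x), origin at its centre; starts in bore 1, 2 mm below both faces, held tight (about 6 to 14 N to drive it). May be absent: the bore is then empty
- bore2 (a point): Centre of the bar's bore 2 (halfway through its thickness), bar y = 22 mm
- bush2: Worn bushing of dark steel with a rubber core, 20 mm diameter, 20 mm long (along its x), origin at its centre; starts in bore 2, 2 mm below both faces, held tight (about 6 to 14 N to drive it). May be absent: the bore is then empty
- bore3 (a point): Centre of the bar's bore 3 (halfway through its thickness), bar y = 58 mm
- bush3: Worn bushing of dark steel with a rubber core, 20 mm diameter, 20 mm long (along its x), origin at its centre; starts in bore 3, 2 mm below both faces, held tight (about 6 to 14 N to drive it). May be absent: the bore is then empty
- spray: Bystander: white spray can, 66 mm diameter, 200 mm high; origin at the centre of its underside
- wrench: Bystander: steel wrench lying flat; origin at the centre of its underside (middle of the tool)
- socket: Bystander: steel socket, 32 mm diameter, 38 mm high; origin at the centre of its underside
- jar: Bystander: glass jar, 72 mm diameter, 90 mm high; origin at the centre of its underside
- screwdriver: Bystander: screwdriver lying flat; origin at the centre of its underside (middle of the tool)
- tape: Bystander: grey roll of tape, 100 mm diameter, 48 mm high; origin at the centre of its underside
- die: Bystander: dark threading die, 38 mm diameter, 12 mm high; origin at the centre of its underside
Things that resemble listed ones, but are neither listed nor needed, are in the scene too. What is shaped like the bar but green is not meant.

How it is judged:
By the outcome, as a careful person would: the job done as asked, in the order asked, and still so for the second after the job is handed in, with the robot touching nothing.
Of bush0, bush1, bush2, bush3 only 2 to 4 are there at a start; the rules pass over those that are not, and their reading is None.
At some moment in a run one of drift may be knocked a few centimetres aside while the robot is not near it.
Once in a run the grip may slacken for a moment while it holds something.
It also fails if it takes over 192 s, if anything falls off the work surface, if the arm or the gripper's body presses on something with over 40 N, if the wrist force passes 120 N, or if a joint passes its speed limit or range.

## Working session

There is one attempt and no reset: what is moved stays moved. The work goes in short steps, Python scripts to look and compute and a tool call to move; the robot and the scene stay as the last step left them, time stands still between calls to the robot, and variables do not carry over. Pictures are saved under pics/ and viewed, at most 14 in all, crops included, and the job is handed in when it is done.

Besides the shell and the picture viewer there is one more tool, called after "Call:" as a command line: name --argument value ..., lists and objects as JSON in quotes. play_rows: Moves the arm, as the interface text tells. Shift numbers are shares of 0.03 m and turn numbers shares of 0.1 rad, none past 1 either way. Its arguments: {"type":"object","properties":{"steps":{"type":"array"},"grip_force":{"type":"number"}},"required":["steps"]}

```bash
ls; mkdir -p pics
cat > h.py <<'E'
import numpy as np, cv2, json
from rig import robot
from scipy.spatial.transform import Rotation as R
def shot(n,name):
    c=robot.camera(n); cv2.imwrite(f'pics/{name}.png',c['image'][:,:,::-1])
    np.savez(f'pics/{name}.npz',**{k:np.asarray(v) for k,v in c.items()}); return c
def load(name): return dict(np.load(f'pics/{name}.npz'))
def ray(c,u,v,fish=False):
    K=c['mtx']; Rm=cv2.Rodrigues(c['rvec'])[0]; t=np.ravel(c['tvec'])
    x=(u-K[0,2])/K[0,0]; y=(v-K[1,2])/K[1,1]
    if fish:
        r=np.hypot(x,y); s=np.sin(r)/r if r>1e-9 else 1; d=np.array([x*s,y*s,np.cos(r)])
    else: d=np.array([x,y,1.])
    return -Rm.T@t, Rm.T@(d/np.linalg.norm(d))
def onz(c,u,v,z,fish=False):
    o,d=ray(c,u,v,fish); return o+d*(z-o[2])/d[2]
def proj(c,P,fish=False):
    Rm=cv2.Rodrigues(c['rvec'])[0]; p=Rm@np.asarray(P,float)+np.ravel(c['tvec']); K=c['mtx']
    if fish:
        r=np.hypot(p[0],p[1]); th=np.arctan2(r,p[2]); x,y=p[0]/r*th,p[1]/r*th
    else: x,y=p[:2]/p[2]
    return np.array([K[0,0]*x+K[0,2],K[1,1]*y+K[1,2]])
E
python3 - <<'E'
from h import *
a=shot('scene','s0');b=shot('side','d0');w=shot('wrist','w0')
for n,c in zip('sdw',(a,b,w)):
    Rm=cv2.Rodrigues(c['rvec'])[0]; print(n,(-Rm.T@c['tvec'].ravel()).round(3),Rm[2].round(2),c['mtx'].round(1).tolist())
o=robot.get_obs(); print(o)
E
```

```text
pics
s [1.149 0.982 0.918] [-0.46 -0.67 -0.58] [[439.1, 0.0, 285.9], [0.0, 439.1, 202.1], [0.0, 0.0, 1.0]]
d [ 0.132 -0.9    1.068] [ 0.27  0.66 -0.7 ] [[459.0, 0.0, 282.8], [0.0, 459.0, 208.2], [0.0, 0.0, 1.0]]
w [0.623 0.079 0.384] [-0.   -0.29 -0.96] [[325.2, 0.0, 281.1], [0.0, 325.2, 208.8], [0.0, 0.0, 1.0]]
{'time': 0.15, 'q': array([-1.78518925e-01,  5.28267265e-01,  1.43360929e+00, -5.37642285e-06,
        1.18141110e+00, -1.78492355e-01]), 'joint_velocities': array([-0.00114665, -0.00225789, -0.00498045,  0.00185393, -0.00212519,
       -0.00135277]), 'joint_torque': array([ 9.14956272e-04, -4.40429199e+01, -1.76841742e+01,  6.33679633e-02,
        5.52540855e-02, -1.06930895e-04]), 'position': array([6.24433314e-01, 1.18344297e-04, 2.21787027e-01]), 'tool_rot': array([ 7.07115198e-01,  7.07097856e-01, -4.85385824e-04, -6.94738373e-04]), 'ft_force': array([0.27190861, 0.5364373 , 0.57543586]), 'moment': array([-0.01870479,  0.02109487, -0.04021166]), 'grip_force': 0.0, 'grip_width': 0.08675446639730412}
```

View pics/s0.png

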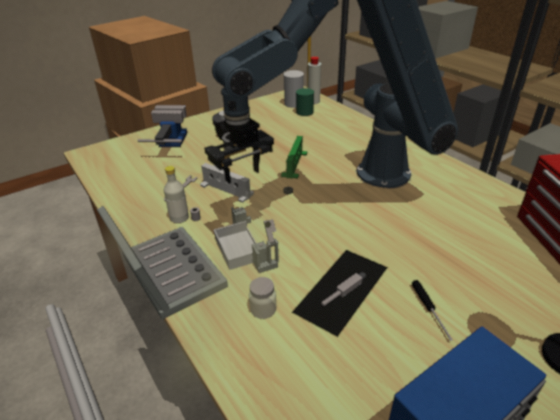

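View pics/d0.png

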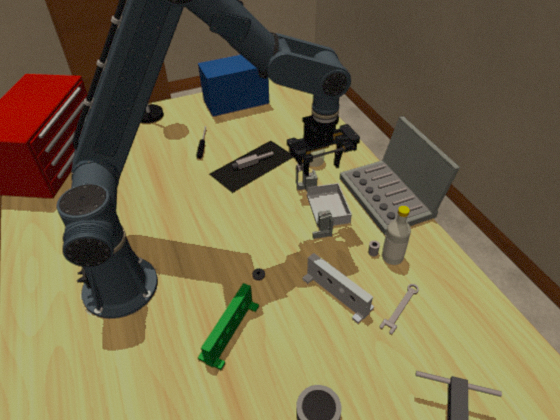

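View pics/w0.png

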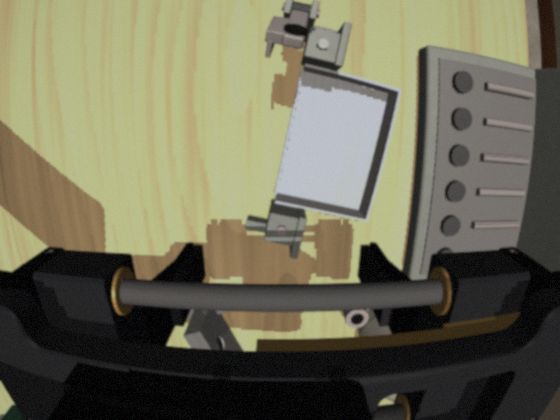

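Run:
```python
from h import *
s=cv2.imread('pics/s0.png');d=cv2.imread('pics/d0.png');w=cv2.imread('pics/w0.png')
r=lambda im,x,y,W,H,k:cv2.resize(im[y:y+H,x:x+W],None,fx=k,fy=k,interpolation=cv2.INTER_CUBIC)
A=r(d,295,245,100,75,4); B=r(s,190,150,100,75,4); C=r(w,235,0,200,150,2); C2=r(w,235,130,200,150,2)
cv2.imwrite('pics/c1.png',np.vstack([np.hstack([A,B]),np.hstack([C,C2])]))
A=r(d,205,135,100,75,4); B=r(s,285,245,110,75,4)[:,:400]; C=r(d,285,150,100,100,3); C2=r(s,205,190,100,100,3)
z=np.hstack([C,C2]);z=np.pad(z,((0,0),(0,200),(0,0)))
cv2.imwrite('pics/c2.png',np.vstack([np.hstack([A,B]),z]))
```

```text
(no output)
```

View pics/c1.png

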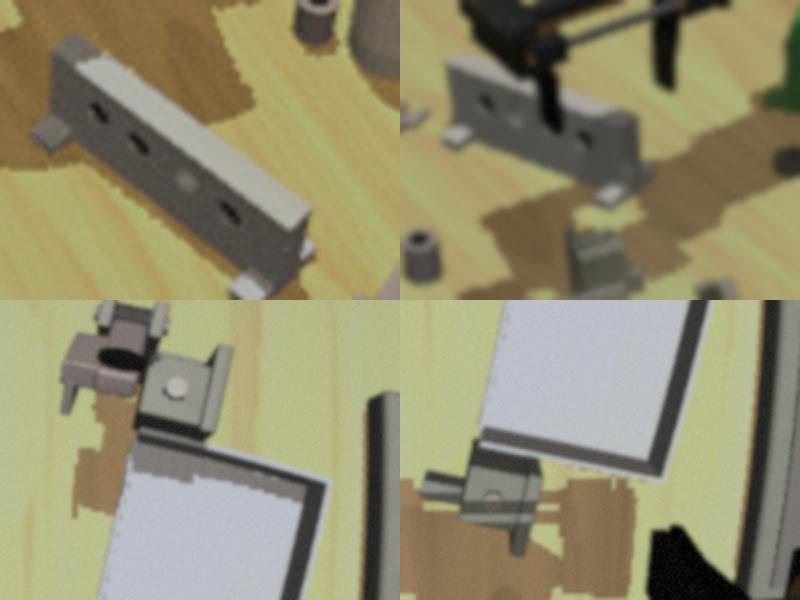

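View pics/c2.png

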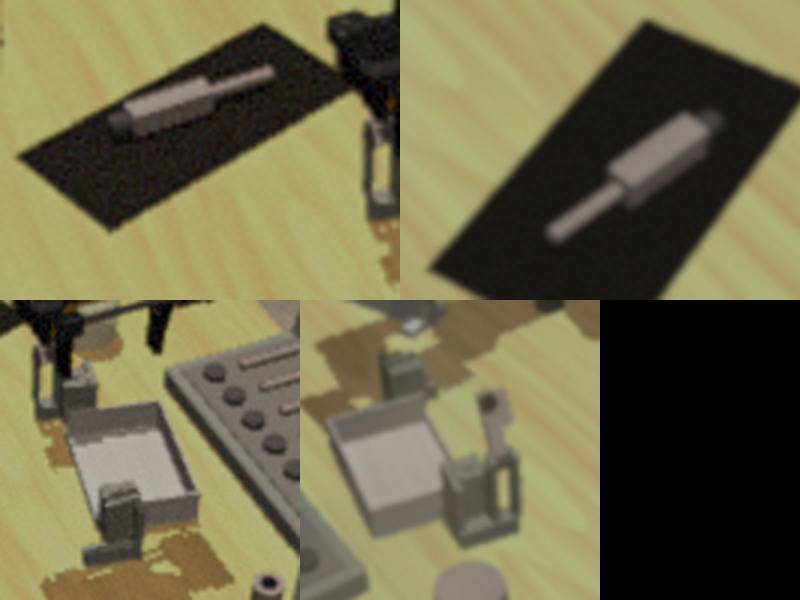

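Run:
```python
from h import *
s,d,w=load('s0'),load('d0'),load('w0')
D=lambda u,v,z:onz(d,295+u/4,245+v/4,z).round(4)
print('bar side',[D(*p,.08) for p in((53,47),(75,37),(295,232),(310,208))])
S=lambda u,v,z:onz(s,190+(u-400)/4,150+v/4,z).round(4)
print('bar scene',[S(*p,.08) for p in((447,60),(638,112))])
C=lambda u,v,z:onz(w,235+u/2,(v-300)/2,z,True).round(4)
C2=lambda u,v,z:onz(w,235+(u-400)/2,130+(v-300)/2,z,True).round(4)
print('tray back',C(328,483,.04),C2(662,478,.04))
print('tray front',C(135,437,.014),C2(480,447,.014))
print('L post front',C(145,355,.075),C(135,432,.075),'back',C(212,362,.075))
print('R post',C2(472,463,.075),C2(464,520,.075),C2(540,475,.075))
D=lambda u,v,z:onz(d,205+u/4,135+v/4,z).round(4)
S=lambda u,v,z:onz(s,285+(u-400)/4,245+v/4,z).round(4)
print('drift tip', D(273,72,.014),S(553,235,.014),'head',D(118,125,.014),S(716,120,.014))
print('drift handle end top',D(210,85,.026))
print('mat',[D(*p,.002) for p in((20,157),(110,231),(348,92),(262,24))],S(430,268,.002),S(648,20,.002))
print('die',onz(d,258,273,.012),'spray',onz(d,404,212,.2),'socket',onz(d,374,247,.038),'jar',onz(s,261,287,.09))
```

```text
bar side [array([ 0.5079, -0.1745,  0.08  ]), array([ 0.5258, -0.1725,  0.08  ]), array([ 0.5841, -0.3722,  0.08  ]), array([ 0.6022, -0.3602,  0.08  ])]
bar scene [array([ 0.5985, -0.3556,  0.08  ]), array([ 0.503 , -0.1718,  0.08  ])]
tray back [0.7503 0.1085 0.04  ] [ 0.7193 -0.036   0.04  ]
tray front [0.6466 0.1316 0.014 ] [ 0.6154 -0.025   0.014 ]
L post front [0.6476 0.1636 0.075 ] [0.6428 0.1252 0.075 ] back [0.6794 0.1616 0.075 ]
R post [ 0.6127 -0.0162  0.075 ] [ 0.6082 -0.0467  0.075 ] [ 0.6466 -0.0225  0.075 ]
drift tip [0.6267 0.3785 0.014 ] [0.6208 0.3865 0.014 ] head [0.4685 0.3623 0.014 ] [0.4596 0.3728 0.014 ]
drift handle end top [0.5607 0.3691 0.026 ]
mat [array([0.3769, 0.3688, 0.002 ]), array([0.4198, 0.2429, 0.002 ]), array([0.685 , 0.3369, 0.002 ]), array([0.6512, 0.468 , 0.002 ])] [0.6974 0.3524 0.002 ] [0.4179 0.2552 0.002 ]
die [ 0.37559159 -0.12182172  0.012     ] spray [ 0.76271036 -0.22458916  0.2       ] socket [ 0.71742891 -0.18694645  0.038     ] jar [0.75784634 0.30015607 0.09      ]
```

Candidates: bar = silver bar at side (338,287) or green look‑alike at side (229,325) → silver chosen, crop confirms. Drift = steel piece on the mat at side (253,160); the screwdriver at side (202,145) is not it. Fixture at side (325,205), with the clamp raised on its +y post.

Call:
play_rows --steps '[1,-1,-0.2,0,0,1,-1,-0.2,0,0,1,-1,-0.2,0,0,1,-1,-0.2,0,0,1,-1,-0.2,0,0,1,-1,-0.2,0,0,1,-1,-0.2,0,0,1,-1,-0.2,0,0,1,-1,-0.2,0,0,1,-1,-0.2,0,0]' --grip_force 40

```text
time: 1.15
position: [0.5644, -0.301, 0.2222]
tool_rot: [0.707, 0.707, -0.0, -0.0]
ft_force: [0.5, -0.5, 0.3]
grip_width: 0.087
grip_force: 0.0
```

Run:
```python
from h import *
w=shot('wrist','w1');d=shot('side','d1');s=shot('scene','s1'); print(robot.get_obs()['position'])
r=lambda im,x,y,W,H,k:cv2.resize(im[y:y+H,x:x+W,::-1],None,fx=k,fy=k,interpolation=cv2.INTER_CUBIC)
z=np.vstack([r(d['image'],300,150,100,75,4),r(s['image'],195,190,100,75,4)])
cv2.imwrite('pics/c3.png',np.hstack([cv2.resize(w['image'][:400,130:396,::-1],(400,600),interpolation=cv2.INTER_CUBIC),z]))
```

```text
[ 0.56434995 -0.3017424   0.22206358]
```

View pics/c3.png

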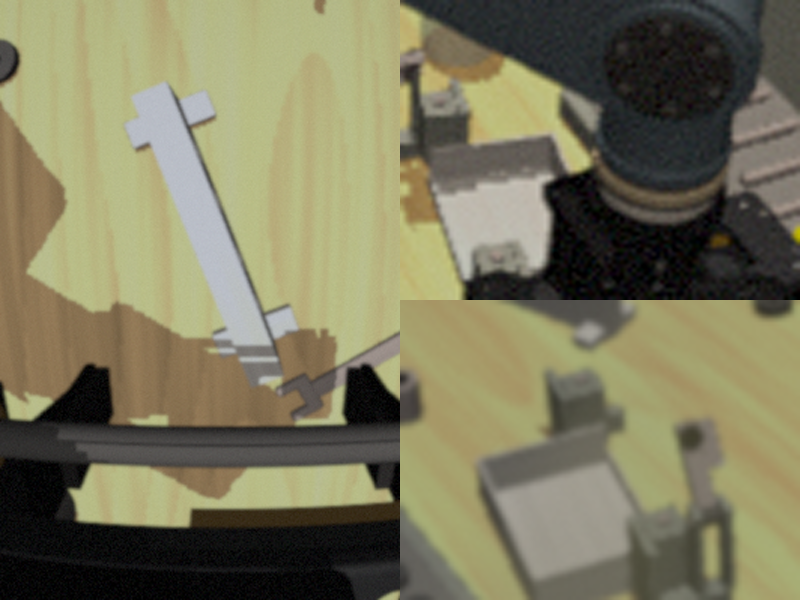

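The wrist crop shows the whole bar from (150,90) to (265,380), with feet at both ends. Now to measure the top corners.

Run:
```python
from h import *
w=load('w1')
W=lambda u,v,z:onz(w,130+u*.665,v/1.5,z,True).round(4)
P=[W(*p,.08) for p in((133,97),(168,82),(250,386),(282,377))];print(P)
a=(P[0]+P[1])/2;b=(P[2]+P[3])/2;print((a+b)/2,np.linalg.norm(a-b),np.arctan2(b[0]-a[0],a[1]-b[1]))
```

```text
[array([ 0.505 , -0.1737,  0.08  ]), array([ 0.5269, -0.1651,  0.08  ]), array([ 0.5785, -0.3653,  0.08  ]), array([ 0.6003, -0.3587,  0.08  ])]
[ 0.552675 -0.2657    0.08    ] 0.20613020763585327 0.36433515873109695
```

Call:
play_rows --steps '[1,0.6,-0.2,0,0,1,0.6,-0.2,0,0,1,0,0,0.8,-0.925,1,0,0,0.8,-0.925,1,0,0,0.8,-0.925,1,0,0,0.8,-0.925,1,0,0,0.68,0,1,0,0,0.68,0,1,0,0,0.68,0,1,0,0,0.68,0]'

```text
time: 2.3
position: [0.5531, -0.2623, 0.0441]
tool_rot: [0.564, 0.825, 0.0, -0.0]
ft_force: [0.7, -0.3, -0.1]
grip_width: 0.0871
grip_force: 0.0
```

Call:
play_rows --steps '[-1,0,0,0,0,-1,0,0,0,0,-1,0,0,0,0,-1,0,0,0,0,-1,0,0,0,0,-1,0,0,0,0,-1,0,0,0,0,-1,0,0,0,0,-1,0,0,0,0,-1,0,0,0,0]'

```text
time: 3.3
position: [0.5531, -0.264, 0.045]
tool_rot: [0.565, 0.825, 0.0, 0.0]
ft_force: [-0.1, -0.4, 0.5]
grip_width: 0.0237
grip_force: 40.0
```

Call:
play_rows --steps '[-1,0,0,-0.6,0,-1,0,0,-1,0,-1,0,0,0,0.95,-1,0,0,0,0.95,-1,0,0,0,0.95,-1,0,0,0,0.95,-1,0,0,0,0.95,-1,0,0,0,0.95,-1,0,-0.93,0,0,-1,0,-0.93,0,0]'

```text
time: 4.3
position: [0.4966, -0.2518, 0.091]
tool_rot: [0.774, 0.633, -0.001, -0.002]
ft_force: [-1.5, 0.5, -8.7]
grip_width: 0.0234
grip_force: 40.0
```

Call:
play_rows --steps '[-1,0.9,0,0,0,-1,1,0,0,0,-1,1,0,0,0,-1,1,0,0,0,-1,1,0,0,0,-1,1,0,0,0,-1,1,0,0,0,-1,0.8,0,0,0,-1,0.3,0,0,0,-1,0,0,0,0]'

```text
time: 5.3
position: [0.5446, -0.0161, 0.0916]
tool_rot: [0.773, 0.634, -0.001, -0.001]
ft_force: [0.2, -0.2, -9.0]
grip_width: 0.0239
grip_force: 40.0
```

Run:
```python
from h import *
w=shot('wrist','w2');d=shot('side','d2');s=shot('scene','s2'); o=robot.get_obs();print(o['position'],o['tool_rot'],o['ft_force'],o['grip_width'])
r=lambda im,x,y,W,H,k:cv2.resize(im[y:y+H,x:x+W,::-1],None,fx=k,fy=k,interpolation=cv2.INTER_CUBIC)
z=np.vstack([r(d['image'],270,150,100,75,4),r(s['image'],195,190,100,75,4)])
cv2.imwrite('pics/c4.png',np.hstack([cv2.resize(w['image'][:400,200:466,::-1],(400,600),interpolation=cv2.INTER_CUBIC),z]))
```

```text
[ 0.54541162 -0.01852218  0.09235151] [ 7.74317792e-01  6.32796530e-01 -6.28887078e-04 -3.36218030e-04] [ 0.08688353 -0.60405081 -8.94283549] 0.023761876609184322
```

View pics/c4.png

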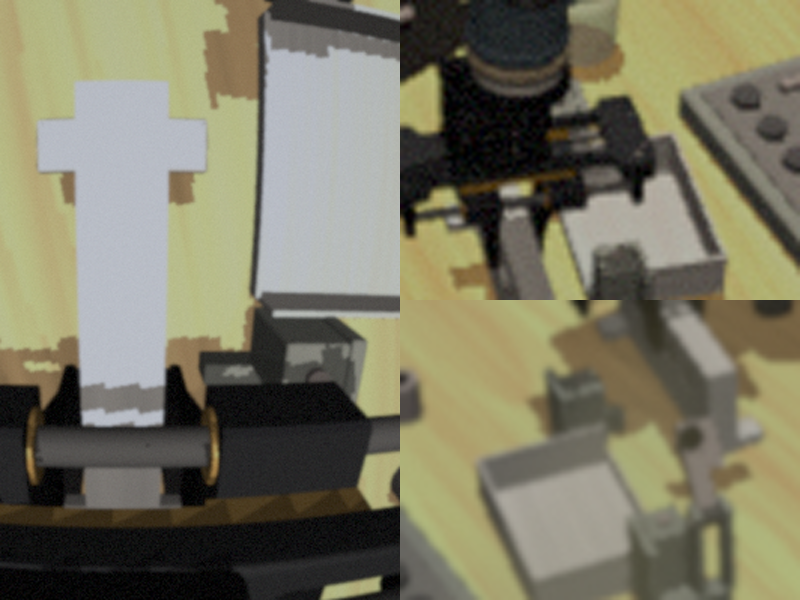

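Run:
```python
from h import *
w=load('w2')
im=w['image'][195:275,320:460,::-1]
im=cv2.resize(im,None,fx=4,fy=4,interpolation=cv2.INTER_CUBIC)
im2=cv2.resize(w['image'][0:70,360:450,::-1],None,fx=4,fy=4,interpolation=cv2.INTER_CUBIC)
z=np.zeros((600,560,3),np.uint8);z[:320]=im;z[320:,:360]=im2
cv2.imwrite('pics/c5.png',z)
W=lambda u,v,z:onz(w,200+u*.665,v/1.5,z,True).round(4)
for n,p in dict(front_top=(268,30,.014),front_bot=(256,295,.014),bar_l=(75,82,.128),bar_r=(168,82,.128),bar_r2=(164,424,.128),bar_l2=(80,424,.128)).items(): print(n,W(*p))
```

```text
front_top [0.6447 0.121  0.014 ]
front_bot [ 0.6144 -0.0131  0.014 ]
bar_l [0.5519 0.0863 0.128 ]
bar_r [0.5749 0.0816 0.128 ]
bar_r2 [ 0.5569 -0.0117  0.128 ]
bar_l2 [ 0.5327 -0.0068  0.128 ]
```

View pics/c5.png

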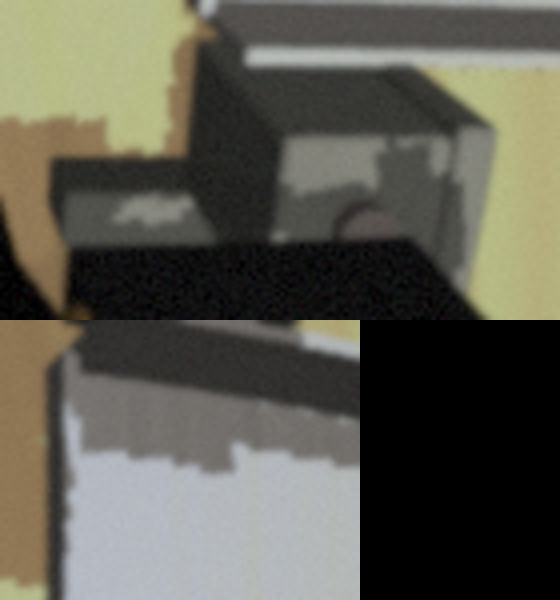

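The crop shows the right post with its top inner‑front corner at (284,135) and the cheek's top inner‑front corner at (62,192). The tray front line is at upper left.

Run:
```python
from h import *
w=load('w2')
W=lambda u,v,z:onz(w,320+u/4,195+v/4,z,True)
yaw=-.2; Rt=np.array([[np.cos(yaw),-np.sin(yaw)],[np.sin(yaw),np.cos(yaw)]])
# w0 values for left post
pts={'postR (0,-78)':(W(284,135,.075),(0,-.078)),'cheekR (-24,-109) top':(W(62,192,.022),(-.024,-.109)),'cheek base':(W(50,160,0),(-.024,-.109))}
w0=load('w0'); C=lambda u,v,z:onz(w0,235+u/2,(v-300)/2,z,True)
pts['postL outer w0']=(C(145,355,.075),(0,.109)); 
for n,(p,f) in pts.items(): print(n,p.round(4),'F=',(p[:2]-Rt@np.array(f)).round(4))
C2=lambda u,v,z:onz(w0,235+(u-400)/2,130+(v-300)/2,z,True)
p=C2(472,463,.075);print('w0 postR',p,p[:2]-Rt@[0,-.078])
p=C2(420,472,.022);print('w0 cheekR',p,p[:2]-Rt@[-.024,-.109])
```

```text
postR (0,-78) [ 0.6111 -0.0168  0.075 ] F= [0.6266 0.0596]
cheekR (-24,-109) top [ 0.5809 -0.0423  0.022 ] F= [0.626  0.0598]
cheek base [ 0.5814 -0.0443  0.    ] F= [0.6266 0.0578]
postL outer w0 [0.6476 0.1636 0.075 ] F= [0.6259 0.0568]
w0 postR [ 0.61266666 -0.01616282  0.075     ] [0.62816287 0.06028237]
w0 cheekR [ 0.58020711 -0.03796245  0.022     ] [0.62538367 0.06409675]
```

Call:
play_rows --steps '[-1,0.77,0,0,0,-1,0.77,0,0,0,-1,0.77,0,0,0,-1,0.77,0,0,0,-1,0,0,0,0,-1,0,0,0.5,0,-1,0,0,0.5,0,-1,0,0,0.5,0,-1,0,0,0,0,-1,0,0,0,0]'

```text
time: 6.45
position: [0.5642, 0.0717, 0.0478]
tool_rot: [0.775, 0.632, -0.0, -0.0]
ft_force: [0.2, 0.3, -7.5]
grip_width: 0.0238
grip_force: 40.0
```

Run:
```python
from h import *
w=shot('wrist','w3');d=shot('side','d3');s=shot('scene','s3'); o=robot.get_obs();print(o['position'],o['tool_rot'],o['ft_force'],o['grip_width'])
r=lambda im,x,y,W,H,k:cv2.resize(im[y:y+H,x:x+W,::-1],None,fx=k,fy=k,interpolation=cv2.INTER_CUBIC)
z=np.vstack([r(d['image'],270,150,100,75,4),r(s['image'],205,190,100,75,4)])
cv2.imwrite('pics/c6.png',np.hstack([cv2.resize(w['image'][:400,200:466,::-1],(400,600),interpolation=cv2.INTER_CUBIC),z]))
```

```text
[0.56509389 0.07230058 0.04880641] [7.74376999e-01 6.32723875e-01 5.99872173e-04 6.33828900e-04] [-0.16081455 -0.15971038 -9.32047388] 0.024058709270203822
```

View pics/c6.png

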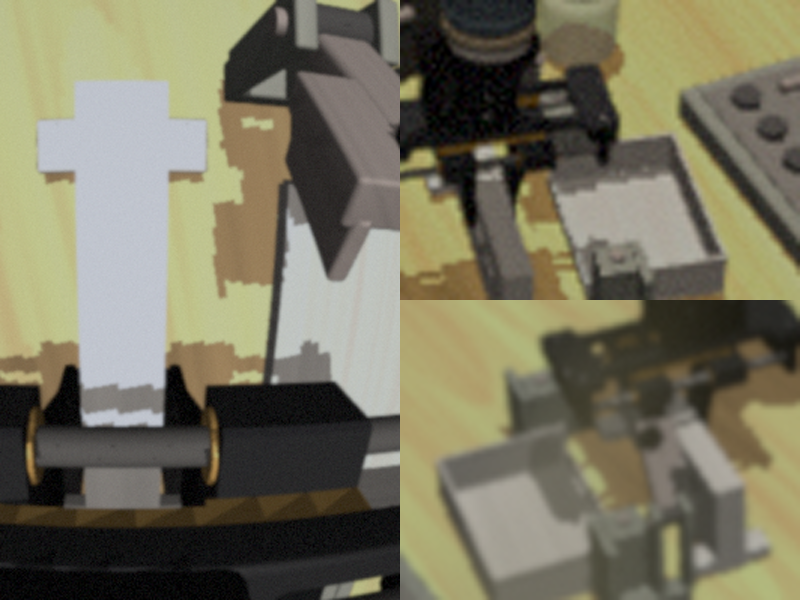

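Run:
```python
from h import *
w=load('w3'); t=np.array([.5651,.0723])
yaw=-.2; Rt=np.array([[np.cos(yaw),-np.sin(yaw)],[np.sin(yaw),np.cos(yaw)]])
W=lambda u,v,z:(Rt.T@(onz(w,200+u*.665,v/1.5,z,True)[:2]-t)).round(4)
print('bar end',W(75,82,.084),W(168,82,.084),'foot',W(206,121,.016),W(206,172,.016))
print('cheekL front base inner',W(225,98,0),'cheek front base outer?',W(238,62,0))
print('tray line',W(286,182,.014),W(267,382,.014))
```

```text
bar end [-0.0136  0.1011] [0.0098 0.101 ] foot [0.0311 0.0984] [0.0312 0.0778]
cheekL front base inner [0.042  0.1107] cheek front base outer? [0.0479 0.1274]
tray line [0.0654 0.0752] [ 0.0636 -0.0137]
```

Call:
play_rows --steps '[-1,0.083,0,0.05,0.12,-1,0,0,0.05,0,-1,0,0.3,0,0,-1,0,0.3,0,0,-1,0,0.3,0,0,-1,0,0.2,0,0,-1,0,0,0,0,-1,0,0,0,0,-1,0,0,0,0,-1,0,0,0,0]'

```text
time: 7.6
position: [0.5968, 0.0684, 0.045]
tool_rot: [0.778, 0.628, -0.0, -0.0]
ft_force: [1.1, 0.1, -6.8]
grip_width: 0.0234
grip_force: 40.0
```

Run:
```python
from h import *
w=shot('wrist','w4');d=shot('side','d4');s=shot('scene','s4'); o=robot.get_obs();print(o['position'],o['tool_rot'],o['ft_force'],o['moment'],o['grip_width'])
r=lambda im,x,y,W,H,k:cv2.resize(im[y:y+H,x:x+W,::-1],None,fx=k,fy=k,interpolation=cv2.INTER_CUBIC)
z=np.vstack([r(d['image'],280,165,100,75,4),r(s['image'],205,190,100,75,4)])
cv2.imwrite('pics/c7.png',np.hstack([cv2.resize(w['image'][:400,200:466,::-1],(400,600),interpolation=cv2.INTER_CUBIC),z]))
```

```text
[0.59685441 0.068429   0.04499858] [ 7.77932764e-01  6.28347517e-01 -8.69683313e-05 -6.41562229e-05] [ 1.83012958 -0.48025956 -6.77477944] [-0.05629617 -0.13406497 -0.03803759] 0.023835598711086606
```

View pics/c7.png

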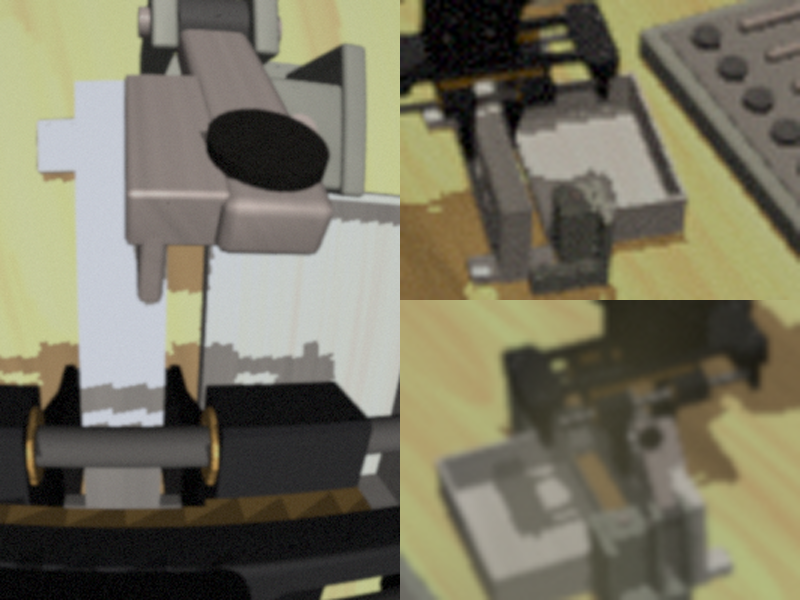

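Call:
play_rows --steps '[-1,0,0.15,0,0,-1,0,0.15,0,0,-1,0,0.1,0,0,-1,0,0.1,0,0,-1,0,0,0,0,-1,0,0,0,0,-1,0,0,0,0,-1,0,0,0,0,-1,0,0,0,0,-1,0,0,0,0]'

```text
time: 8.75
position: [0.612, 0.0652, 0.045]
tool_rot: [0.778, 0.628, 0.0, 0.0]
ft_force: [-0.4, -0.5, -4.0]
grip_width: 0.0234
grip_force: 40.0
```

Call:
play_rows --steps '[-1,0,0.05,0,0,-1,0,0.05,0,0,-1,0,0,0,0,-1,0,0,0,0,-1,0,0,0,0,-1,0,0,0,0,-1,0,0,0,0,-1,0,0,0,0,-1,0,0,0,0,-1,0,0,0,0]'

```text
time: 9.75
position: [0.613, 0.0649, 0.0451]
tool_rot: [0.778, 0.628, -0.001, -0.001]
ft_force: [-5.2, 0.6, 0.1]
grip_width: 0.0236
grip_force: 40.0
```

Call:
play_rows --steps '[-1,0,0.05,0,0,-1,0,0,0,0,-1,0,0,0,0,-1,0,0,0,0,-1,0,0,0,0,-1,0,0,0,0,-1,0,0,0,0,-1,0,0,0,0,-1,0,0,0,0,-1,0,0,0,0]'

```text
time: 10.75
position: [0.6147, 0.0646, 0.0451]
tool_rot: [0.778, 0.628, -0.001, -0.001]
ft_force: [-5.8, 1.3, 0.3]
grip_width: 0.0234
grip_force: 40.0
```

Call:
play_rows --steps '[-1,0,0.05,0,0,-1,0,0,0,0,-1,0,0,0,0,-1,0,0,0,0,-1,0,0,0,0,-1,0,0,0,0,-1,0,0,0,0,-1,0,0,0,0,-1,0,0,0,0,-1,0,0,0,0]'

```text
time: 11.75
position: [0.6166, 0.0642, 0.045]
tool_rot: [0.778, 0.628, -0.001, -0.001]
ft_force: [-4.9, 2.4, -0.1]
grip_width: 0.0234
grip_force: 40.0
```

Run:
```python
from h import *
P=[]
for i in range(4):
  w=shot('wrist','w5'); o=robot.get_obs(); P.append(np.r_[o['position'],o['ft_force'],o['moment']])
print(np.mean(P,0).round(4),o['tool_rot'])
d=shot('side','d5');s=shot('scene','s5')
r=lambda im,x,y,W,H,k:cv2.resize(im[y:y+H,x:x+W,::-1],None,fx=k,fy=k,interpolation=cv2.INTER_CUBIC)
z=np.vstack([r(d['image'],280,165,100,75,4),r(s['image'],205,190,100,75,4)])
cv2.imwrite('pics/c8.png',np.hstack([cv2.resize(w['image'][:400,200:466,::-1],(400,600),interpolation=cv2.INTER_CUBIC),z]))
```

```text
[ 0.6166  0.0642  0.045  -5.1342  0.9971  0.5552  0.2146  0.9545  0.0449] [ 0.77792328  0.62835822 -0.00080163 -0.00081763]
```

View pics/c8.png

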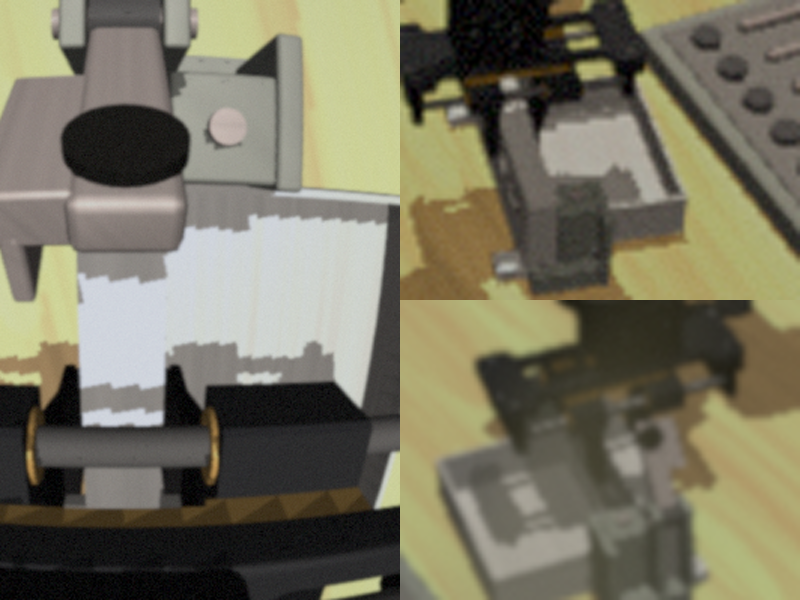

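Call:
play_rows --steps '[-1,0,0.05,0,0,-1,0,0,0,0,-1,0,0,0,0,-1,0,0,0,0,-1,0,0,0,0,-1,0,0,0,0,-1,0,0,0,0,-1,0,0,0,0,-1,0,0,0,0,-1,0,0,0,0]'

```text
time: 13.05
position: [0.6174, 0.064, 0.045]
tool_rot: [0.778, 0.628, -0.001, -0.001]
ft_force: [-7.3, 2.5, 1.2]
grip_width: 0.0237
grip_force: 40.0
```

Call:
play_rows --steps '[-1,0,0.05,0,0,-1,0,0,0,0,-1,0,0,0,0,-1,0,0,0,0,-1,0,0,0,0,-1,0,0,0,0,-1,0,0,0,0,-1,0,0,0,0,-1,0,0,0,0,-1,0,0,0,0]'

```text
time: 14.05
position: [0.6174, 0.064, 0.045]
tool_rot: [0.778, 0.628, -0.002, -0.002]
ft_force: [-10.0, 1.9, 3.7]
grip_width: 0.0237
grip_force: 40.1
```

Call:
play_rows --steps '[-1,0,0.07,0,0,-1,0,0,0,0,-1,0,0,0,0,-1,0,0,0,0,-1,0,0,0,0,-1,0,0,0,0,-1,0,0,0,0,-1,0,0,0,0,-1,0,0,0,0,-1,0,0,0,0]'

```text
time: 15.05
position: [0.6173, 0.064, 0.045]
tool_rot: [0.778, 0.629, -0.004, -0.004]
ft_force: [-14.0, 3.3, 6.4]
grip_width: 0.0238
grip_force: 40.2
```

Run:
```python
from h import *
P=[]
for i in range(3):
  o=robot.get_obs(); P.append(np.r_[o['position'],o['ft_force'],o['moment']]); robot.camera('wrist')
print(np.mean(P,0).round(4),o['tool_rot'])
# clamp tip/hinge rays from scene (c8 lower right: x=205+(u-400)/4,y=190+(v-300)/4) and wrist (200+.665u, v/1.5)
s,w=load('s5'),load('w5')
def tri(a,b):
  (o1,d1),(o2,d2)=a,b; A=np.c_[d1,-d2]; k=np.linalg.lstsq(A,o2-o1,rcond=None)[0]; p=o1+d1*k[0];q=o2+d2*k[1]; return (p+q)/2,np.linalg.norm(p-q)
# black knob on arm end: scene (652,437), wrist (125,145)
print(tri(ray(s,205+252/4,190+137/4),ray(w,200+.665*125,145/1.5,True)))
F=np.array([.6277,.0594]);yaw=-.215;c,sn=np.cos(yaw),np.sin(yaw)
H=F+[c*-.012-sn*.118,sn*-.012+c*.118];print('hinge',H)
# tip edge, wrist (128,250) at range of z
for z in (.13,.14,.15,.16): p=onz(w,200+.665*128,245/1.5,z,True);dp=p[:2]-F;print(z,c*dp[0]+sn*dp[1],-sn*dp[0]+c*dp[1])
```

```text
[ 6.17300e-01  6.40000e-02  4.50000e-02 -1.37118e+01  3.12370e+00
  6.40270e+00  3.34800e-01  1.53170e+00  9.30000e-03] [ 0.77778366  0.62850929 -0.00373663 -0.00383323]
(array([0.63260478, 0.14510642, 0.13523059]), np.float64(0.001716226722339917))
hinge [0.64115128 0.17724338]
0.13 -0.01214135919021411 0.0689275571443659
0.14 -0.012246617793982183 0.07044278049542936
0.15 -0.01235187639775014 0.0719580038464928
0.16 -0.012457135001518212 0.07347322719755625
```

Call:
play_rows --steps '[1,0,0,0,0,1,0,0,0,0,1,0,-0.1,0,0,1,0,-0.06,0,0,1,0,0,-0.5,0,1,0,0,-1,0,1,0,0,-1,0,1,0,0,-1,0,1,0,0,-1,0,1,0,0,-1,0]'

```text
time: 16.2
position: [0.6189, 0.0637, 0.213]
tool_rot: [0.778, 0.628, 0.001, 0.001]
ft_force: [1.1, -0.7, -0.5]
grip_width: 0.0857
grip_force: 0.0
```

Call:
play_rows --steps '[-1,0,0,0,0,-1,0,0,0,0,-1,0,0,0,0,-1,0,0,0,0,-1,0,0,0,0,-1,0,0,0,0,-1,0,0,0,0,-1,0,0,0,0,-1,0,0,0,0,-1,0,0,0,0]'

```text
time: 17.2
position: [0.6179, 0.0639, 0.21]
tool_rot: [0.778, 0.628, 0.0, 0.0]
ft_force: [0.5, 0.9, 0.0]
grip_width: 0.015
grip_force: 0.0
```

Run:
```python
from h import *
o=robot.get_obs();print(o['position'],o['ft_force'],o['grip_width'])
w=shot('wrist','w6');d=shot('side','d6');s=shot('scene','s6')
r=lambda im,x,y,W,H,k:cv2.resize(im[y:y+H,x:x+W,::-1],None,fx=k,fy=k,interpolation=cv2.INTER_CUBIC)
z=np.vstack([r(d['image'],280,165,100,75,4),r(s['image'],205,190,100,75,4)])
cv2.imwrite('pics/c9.png',np.hstack([cv2.resize(w['image'][:400,150:416,::-1],(400,600),interpolation=cv2.INTER_CUBIC),z]))
```

```text
[0.61793971 0.06391108 0.20995591] [0.45829681 0.86235827 0.04940302] 0.014997474620587233
```

View pics/c9.png

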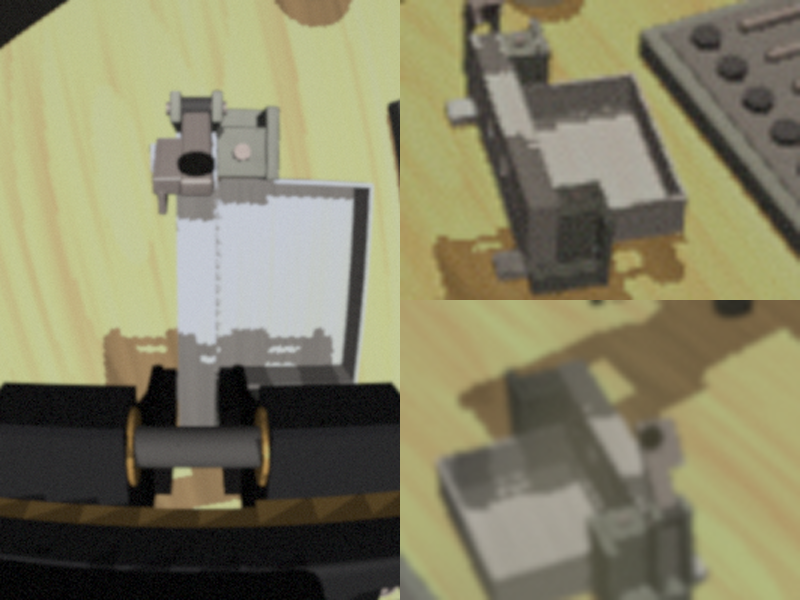

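Call:
play_rows --steps '[-1,0.77,-0.05,0,0,-1,0.77,0,0,0,-1,0.77,0,0,0,-1,0,0,0,0,-1,0,0,0.7,0,-1,0,0,0.6,0,-1,0,0,0.3,0,-1,0,0,0.3,0,-1,0,0,0,0,-1,0,0,0,0]'

```text
time: 18.35
position: [0.6314, 0.1317, 0.1533]
tool_rot: [0.778, 0.628, 0.0, 0.0]
ft_force: [0.5, -0.3, -0.2]
grip_width: 0.0005
grip_force: 0.0
```

Call:
play_rows --steps '[-1,0,0,0.3,0,-1,0,0,0.3,0,-1,0,0,0.3,0,-1,0,0,0.3,0,-1,0,0,0.2,0,-1,0,0,0.1,0,-1,0,0,0,0,-1,0,0,0,0,-1,0,0,0,0,-1,0,0,0,0]'

```text
time: 19.35
position: [0.6309, 0.1322, 0.1079]
tool_rot: [0.778, 0.628, -0.0, -0.0]
ft_force: [-0.3, -0.0, 1.1]
grip_width: 0.0004
grip_force: 0.0
```

Call:
play_rows --steps '[-1,0,0,0.2,0,-1,0,0,0.1,0,-1,0,0,0,0,-1,0,0,0,0,-1,0,0,0,0,-1,0,0,0,0,-1,0,0,0,0,-1,0,0,0,0,-1,0,0,0,0,-1,0,0,0,0]'

```text
time: 20.35
position: [0.631, 0.132, 0.099]
tool_rot: [0.778, 0.628, 0.0, 0.0]
ft_force: [0.1, 0.1, 0.7]
grip_width: 0.0003
grip_force: 0.0
```

Call:
play_rows --steps '[-1,0,0,0.1,0,-1,0,0,0,0,-1,0,0,0,0,-1,0,0,0,0,-1,0,0,0,0,-1,0,0,0,0,-1,0,0,0,0,-1,0,0,0,0,-1,0,0,0,0,-1,0,0,0,0]'

```text
time: 21.35
position: [0.631, 0.132, 0.0959]
tool_rot: [0.778, 0.628, 0.0, -0.0]
ft_force: [0.5, 0.6, -0.5]
grip_width: 0.0005
grip_force: 0.0
```

Call:
play_rows --steps '[-1,0,0,0.1,0,-1,0,0,0,0,-1,0,0,0,0,-1,0,0,0,0,-1,0,0,0,0,-1,0,0,0,0,-1,0,0,0,0,-1,0,0,0,0,-1,0,0,0,0,-1,0,0,0,0]'

```text
time: 22.35
position: [0.631, 0.132, 0.093]
tool_rot: [0.778, 0.628, 0.0, 0.0]
ft_force: [-0.5, -0.1, -0.8]
grip_width: 0.0004
grip_force: 0.0
```

Call:
play_rows --steps '[-1,0,0,0.1,0,-1,0,0,0,0,-1,0,0,0,0,-1,0,0,0,0,-1,0,0,0,0,-1,0,0,0,0,-1,0,0,0,0,-1,0,0,0,0,-1,0,0,0,0,-1,0,0,0,0]'

```text
time: 23.35
position: [0.6313, 0.132, 0.0914]
tool_rot: [0.778, 0.628, 0.0, 0.0]
ft_force: [-2.3, 0.7, 7.7]
grip_width: 0.0004
grip_force: 3.7
```

Call:
play_rows --steps '[-1,0,0,0.06,0,-1,0,0,0,0,-1,0,0,0,0,-1,0,0,-1,0,-1,0,0,-1,0,-1,0,0,-1,0,-1,0,0,-1,0,1,0.82,-0.94,0,0,1,0.82,-0.94,0,0,1,0.82,-0.94,0,0]'

```text
time: 24.35
position: [0.5632, 0.2225, 0.2084]
tool_rot: [0.778, 0.628, 0.0, 0.0]
ft_force: [-0.3, -0.5, 0.1]
grip_width: 0.0168
grip_force: 0.0
```

Call:
play_rows --steps '[1,0.82,-0.94,0,0,1,0.82,-0.94,0,0,1,0.82,-0.94,0,0,1,0.82,-0.94,0,0,1,0.82,-0.94,0,0,1,0,0,0,0.98,1,0,0,0,0.98,1,0,0,0,0.98,1,0,0,0,0.98,1,0,0,0,0.98]'

```text
time: 25.35
position: [0.4517, 0.3719, 0.208]
tool_rot: [0.908, 0.419, -0.0, -0.0]
ft_force: [0.6, 0.1, 0.1]
grip_width: 0.0861
grip_force: 0.0
```

Call:
play_rows --steps '[1,0,0,0,0.98,1,0,0,0,0.98,1,0,0,0,0.98,1,0,0,0,0.98,1,0,0,0,0.98,1,0,0,0,0.98,1,0,0,0,0.98,1,0,0,0,0.98,1,0,0,0,0,1,0,0,0,0]'

```text
time: 26.35
position: [0.4518, 0.3718, 0.208]
tool_rot: [0.999, 0.043, -0.0, 0.0]
ft_force: [-0.4, -0.1, -0.1]
grip_width: 0.0872
grip_force: 0.0
```

Run:
```python
from h import *
o=robot.get_obs();print(o['position'],o['tool_rot'],o['q'].round(2))
w=shot('wrist','w7');d=shot('side','d7');s=shot('scene','s7')
# mat mask: dark; drift: light blob inside mat
for n,c,f in(('wrist',w,True),('side',d,False),('scene',s,False)):
    g=cv2.cvtColor(c['image'],cv2.COLOR_RGB2GRAY); hsv=cv2.cvtColor(c['image'],cv2.COLOR_RGB2HSV)
    # project approximate mat region
    q=np.array([proj(c,p,f) for p in((.377,.369,0),(.42,.245,0),(.69,.345,0),(.651,.468,0))],np.int32)
    m=np.zeros_like(g);cv2.fillConvexPoly(m,q,255)
    b=((g>75)&(hsv[...,1]<60)&(m>0)).astype(np.uint8)
    k,l,st,ce=cv2.connectedComponentsWithStats(b)
    for i in np.argsort(-st[1:,4])[:2]+1 if k>1 else []: print(n,q.tolist(),st[i],ce[i].round(1))
r=lambda im,x,y,W,H,k:cv2.resize(im[y:y+H,x:x+W,::-1],None,fx=k,fy=k,interpolation=cv2.INTER_CUBIC)
z=np.vstack([r(d['image'],280,150,100,75,4),r(s['image'],205,190,100,75,4)])
cv2.imwrite('pics/c10.png',np.hstack([cv2.resize(w['image'][:400,150:416,::-1],(400,600),interpolation=cv2.INTER_CUBIC),z]))
```

```text
[0.45182632 0.37180176 0.20803496] [ 9.99058169e-01  4.33908957e-02 -7.31651684e-05  7.93786859e-06] [0.5  0.49 1.55 0.   1.1  1.98]
wrist [[278, 241], [381, 216], [322, -15], [212, 7]] [ 272   29   24  135 2458] [283.4 107.6]
wrist [[278, 241], [381, 216], [322, -15], [212, 7]] [366 158   1   1   1] [366. 158.]
side [[210, 174], [232, 192], [292, 156], [270, 141]] [236 152  37  12 139] [252.1 157.7]
scene [[383, 265], [344, 248], [293, 309], [334, 333]] [322 274  40  31 306] [343.9 286.7]
```

View pics/c10.png

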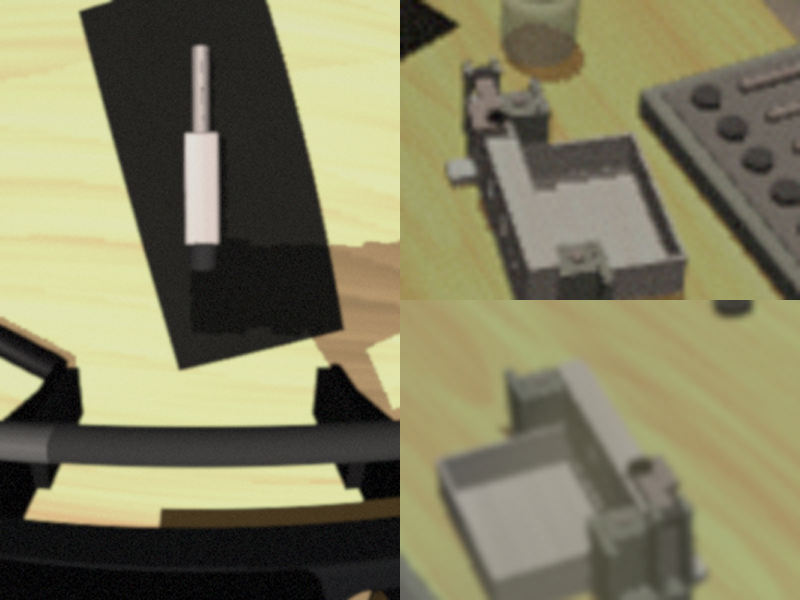

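Clamp arm lies flat on the plate in both views. The drift is on the mat: nose tip at crop (201,45), handle from row 132 to 243.

Run:
```python
from h import *
w=load('w7'); t=np.array([.4518,.3718]);ya=2*np.arctan2(.0434,.99906);c,s=np.cos(ya),np.sin(ya)
W=lambda u,v,z:onz(w,150+u*.665,v/1.5,z,True)[:2]
tip=W(201,44,.014);hf=(W(184,132,.026)+W(219,132,.026))/2;hr=(W(185,243,.026)+W(220,243,.026))/2;hd=W(203,270,.014)
print(tip,hf,hr,hd,np.linalg.norm(hf-hr),np.linalg.norm(tip-hd))
v=tip-hd;a=np.arctan2(v[1],v[0]);u=np.array([np.cos(a),np.sin(a)])
h=hf-hr; a2=np.arctan2(h[1],h[0]); print('angle',a,a2,'tool x angle',ya)
for n,O in(('tip',tip-u*.1),('hf',hf-u*.035),('hr',hr+u*.045),('hd',hd+u*.065)): print(n,O)
O=np.mean([tip-u*.1,hf-u*.035,hr+u*.045,hd+u*.065],0)
G=O-u*.01; dp=G-t; print('O',O,'tool shift',c*dp[0]+s*dp[1],s*dp[0]-c*dp[1])
```

```text
[0.6241999  0.38393749] [0.5571897  0.37793333] [0.47882685 0.37040103] [0.45685921 0.36795896] 0.0787240231318851 0.16810181798335858
angle 0.09519640550460566 0.09582640249513527 tool x angle 0.08682707892328369
tip [0.52465268 0.37443222]
hf [0.52234817 0.37460649]
hr [0.5236231 0.3746784]
hd [0.5215649  0.37413738]
O [0.52304721 0.37446362] tool shift 0.0612101501000123 0.0036085224248380886
```

Call:
play_rows --steps '[1,1,0.12,0,-0.08,1,1,0,0,0,1,0.04,0,1,0,1,0,0,1,0,1,0,0,1,0,1,0,0,1,0,1,0,0,1,0,1,0,0,1,0,1,0,0,0.4,0,1,0,0,0.3,0]'

```text
time: 27.5
position: [0.5128, 0.3736, 0.0061]
tool_rot: [0.999, 0.047, -0.001, 0.0]
ft_force: [-0.3, 0.7, -0.0]
grip_width: 0.0873
grip_force: 0.0
```

Call:
play_rows --steps '[-1,0,0,0,0,-1,0,0,0,0,-1,0,0,0,0,-1,0,0,0,0,-1,0,0,0,0,-1,0,0,0,0,-1,0,0,0,0,-1,0,0,0,0,-1,0,0,0,0,-1,0,0,0,0]' --grip_force 55

```text
time: 28.5
position: [0.5131, 0.3738, 0.0071]
tool_rot: [0.999, 0.046, 0.0, -0.0]
ft_force: [-1.1, -0.3, -0.8]
grip_width: 0.0236
grip_force: 55.0
```

Call:
play_rows --steps '[-1,0,0,-0.5,0,-1,0,0,-1,0,-1,0,0,-1,0,-1,0,0,-0.5,0,-1,0,0,0,0.77,-1,0,0,0,0.77,-1,0,0,0,0.77,-1,0,0,0,0.77,-1,0.08,0.93,0,0,-1,0.08,0.93,0,0]'

```text
time: 29.5
position: [0.5052, 0.3179, 0.0969]
tool_rot: [0.994, -0.106, -0.0, 0.0]
ft_force: [-0.3, -0.3, -3.1]
grip_width: 0.0235
grip_force: 55.0
```

Call:
play_rows --steps '[-1,0.08,0.93,0,0,-1,0.08,0.93,0,0,-1,0.08,0.93,0,0,-1,0.08,0.93,0,0,-1,0.08,0.93,0,0,-1,0.08,0.93,0,0,-1,0,0,0.9,0,-1,0,0,0.85,0,-1,0,0,0,0,-1,0,0,0,0]'

```text
time: 30.5
position: [0.4839, 0.1515, 0.0446]
tool_rot: [0.994, -0.107, -0.001, 0.0]
ft_force: [0.4, 0.0, -3.5]
grip_width: 0.0236
grip_force: 55.0
```

Run:
```python
from h import *
w=shot('wrist','w8');d=shot('side','d8');s=shot('scene','s8')
P=[]
for i in range(4): robot.camera('wrist'); o=robot.get_obs(); P.append(o['position'])
t=np.mean(P,0); q=o['tool_rot']; a=2*np.arctan2(q[1],q[0]); print(t.round(4),'ang',a.round(4),q.round(4),o['grip_width'],o['ft_force'].round(1),o['q'].round(2))
B=np.array([.617,.0625]);c,s_=np.cos(-.212),np.sin(-.212);dp=t[:2]-B
print('bar frame tool',c*dp[0]+s_*dp[1],-s_*dp[0]+c*dp[1])
# where nose tip should be in wrist, side
ca,sa=np.cos(a),np.sin(a); tip=np.r_[t[:2]+.11*np.array([ca,sa]),t[2]+.007]
print('tip px wrist',proj(w,tip,True),'side',proj(d,tip),'scene',proj(s,tip))
for n,c_,f in (('w',w,True),('d',d,False)):
  u,v=proj(c_,tip,f).round().astype(int); g=cv2.cvtColor(c_['image'],cv2.COLOR_RGB2GRAY)
  print(n); print(g[max(v-16,0):v+17:4,u-40:u+41:4] if n=='w' else g[v-8:v+9:2,u-16:u+17])
r=lambda im,x,y,W,H,k:cv2.resize(im[y:y+H,x:x+W,::-1],None,fx=k,fy=k,interpolation=cv2.INTER_CUBIC)
z=np.vstack([r(d['image'],250,150,100,75,4),r(s['image'],205,190,100,75,4)])
cv2.imwrite('pics/c11.png',np.hstack([cv2.resize(w['image'][:400,150:416,::-1],(400,600),interpolation=cv2.INTER_CUBIC),z]))
```

```text
[0.4849 0.1518 0.0456] ang -0.2147 [ 9.942e-01 -1.072e-01  8.000e-04 -2.000e-04] 0.023917212065436552 [ 0.8 -0.4 -4.1] [ 0.08  0.67  1.86 -0.    0.61  1.87]
bar frame tool -0.1479129988045211 0.0595356384756779
tip px wrist [279.21746237  44.48775343] side [291.94755396 188.85795666] scene [276.80470356 237.87238871]
w
[[219 187 126 157 208 209 210 211 206 144 142 145 145 143 145 143 144 142
  144 142 142]
 [219 190 131 174 211 211 210 211 212 206 179 198 207 171 187 200 209 177
  176 199 191]
 [217 193 130 195 212 211 211 213 210 211 211 210 210 212 213 211 210 212
  210 210 210]
 [220 190 128 169 212 211 211 211 209 211 208 210 212 212 210 210 210 210
  210 210 211]
 [219 191 125 146 211 213 211 211 209 208 208 209 210 211 212 212 211 212
  210 211 209]
 [220 186 125 195 211 210 212 203 142 164 192 182 150 134 209 208 207 206
  207 206 204]
 [219 188 127 186 209 212 210 186 130 164 195 181 151 110 199 205 207 207
  208 207 207]
 [131 101 145 187 210 206 207 180 133 168 194 176 147 114 203 209 212 211
  212 210 213]
 [192 198 205 205 205 203 206 181 134 168 195 163 150 111 197 164 1
[... 558 characters left out ...]
5 163 163 162]
 [151 159 157 156 155 148 143 142 141 138 134 131 131 131 129 128 129 150
  164 163 136  96  74  64  63  60 100 153 165 164 164 162 163]
 [115 119 117 116 110  99  99  97  93  90  92  93  90  95  94  81 106 142
  161 168 168 166 123  74  62  57  60 109 155 164 165 163 163]
 [105 108 119 125 129 128 140 155 161 159 160 161 159 156 155 130 144 162
  159 158 153 154 128  82  57  55  53  70 138 161 164 164 161]
 [157 157 156 157 164 161 162 162 161 160 163 157 158 162 157 154 113  90
   89  85  84  80  81  63  53  54  77  67  98 152 167 166 163]
 [155 153 153 157 158 159 163 162 163 161 160 160 161 158 162 156 151 136
  146 141 151 158 161 122  69  56  89  68  54 103 155 165 165]]
```

Call:
play_rows --steps '[-1,0,0,0.08,0,-1,0,0,0,0,-1,0.3,0,0,0,-1,0.3,0,0,0,-1,0.1,0,0,0,-1,0.1,0,0,0,-1,0.1,0,0,0,-1,0,0,0,0,-1,0,0,0,0,-1,0,0,0,0]'

```text
time: 31.85
position: [0.5103, 0.1458, 0.0422]
tool_rot: [0.994, -0.107, -0.0, 0.0]
ft_force: [0.7, 0.2, -3.2]
grip_width: 0.0234
grip_force: 55.0
```

Call:
play_rows --steps '[-1,0.1,0,0,0,-1,0,0,0,0,-1,0,0,0,0,-1,0.1,0,0,0,-1,0,0,0,0,-1,0,0,0,0,-1,0,0,0,0,-1,0,0,0,0,-1,0,0,0,0,-1,0,0,0,0]'

```text
time: 32.85
position: [0.5115, 0.145, 0.0417]
tool_rot: [0.994, -0.107, -0.005, 0.0]
ft_force: [-9.0, 2.5, 1.3]
grip_width: 0.0237
grip_force: 55.0
```

Call:
play_rows --steps '[-1,0.1,0,0,0,-1,0,0,0,0,-1,0,0,0,0,-1,0,0,0,0,-1,0,0,0,0,-1,0,0,0,0,-1,0,0,0,0,-1,0,0,0,0,-1,0,0,0,0,-1,0,0,0,0]'

```text
time: 33.85
position: [0.5134, 0.1445, 0.0416]
tool_rot: [0.994, -0.107, -0.006, 0.001]
ft_force: [-10.7, 3.0, 1.9]
grip_width: 0.0232
grip_force: 55.0
```

Call:
play_rows --steps '[-1,0.1,0,0,0,-1,0,0,0,0,-1,0,0,0,0,-1,0,0,0,0,-1,0,0,0,0,-1,0,0,0,0,-1,0,0,0,0,-1,0,0,0,0,-1,0,0,0,0,-1,0,0,0,0]'

```text
time: 34.85
position: [0.5156, 0.1439, 0.0415]
tool_rot: [0.994, -0.107, -0.007, 0.001]
ft_force: [-10.7, 3.4, 1.3]
grip_width: 0.0234
grip_force: 55.0
```

Call:
play_rows --steps '[-1,0.1,0,0,0,-1,0.1,0,0,0,-1,0.1,0,0,0,-1,0.1,0,0,0,-1,0.1,0,0,0,-1,0,0,0,0,-1,0,0,0,0,-1,0,0,0,0,-1,0,0,0,0,-1,0,0,0,0]'

```text
time: 35.85
position: [0.537, 0.1399, 0.0422]
tool_rot: [0.994, -0.107, 0.0, 0.0]
ft_force: [-0.8, 0.2, -3.1]
grip_width: 0.0234
grip_force: 55.0
```

Call:
play_rows --steps '[-1,0.1,0,0,0,-1,0.1,0,0,0,-1,0.05,0,0,0,-1,0,0,0,0,-1,0,0,0,0,-1,0,0,0,0,-1,0,0,0,0,-1,0,0,0,0,-1,0,0,0,0,-1,0,0,0,0]'

```text
time: 36.85
position: [0.5443, 0.1384, 0.0422]
tool_rot: [0.994, -0.107, -0.0, 0.0]
ft_force: [-0.6, 0.3, -3.3]
grip_width: 0.0237
grip_force: 55.0
```

Call:
play_rows --steps '[-1,-0.6,0,0,0,-1,-0.9,0,0,0,-1,-0.5,0,0,0,-1,0,0.6,0,0,-1,0,0.6,0,0,-1,0,0,0,0,-1,0.4,0,0,0,-1,0.3,0,0,0,-1,0.2,0,0,0,-1,0,0,0,0]'

```text
time: 37.85
position: [0.5046, 0.1106, 0.042]
tool_rot: [0.994, -0.107, -0.001, -0.0]
ft_force: [-1.7, -0.1, -2.8]
grip_width: 0.0237
grip_force: 55.0
```

Call:
play_rows --steps '[-1,0.1,0,0,0,-1,0.1,0,0,0,-1,0,0,0,0,-1,0,0,0,0,-1,0.1,0,0,0,-1,0,0,0,0,-1,0,0,0,0,-1,0,0,0,0,-1,0,0,0,0,-1,0,0,0,0]'

```text
time: 38.85
position: [0.5066, 0.1095, 0.0415]
tool_rot: [0.994, -0.107, -0.007, 0.0]
ft_force: [-10.0, 2.7, 1.6]
grip_width: 0.0236
grip_force: 55.0
```

Call:
play_rows --steps '[-1,0.1,0,0,0,-1,0.1,0,0,0,-1,0.1,0,0,0,-1,0.1,0,0,0,-1,0,0,0,0,-1,0,0,0,0,-1,0,0,0,0,-1,0,0,0,0,-1,0,0,0,0,-1,0,0,0,0]'

```text
time: 39.85
position: [0.5251, 0.1057, 0.0423]
tool_rot: [0.994, -0.107, 0.0, -0.0]
ft_force: [0.4, 0.2, -3.2]
grip_width: 0.024
grip_force: 55.0
```

Call:
play_rows --steps '[-1,0.1,0,0,0,-1,0.1,0,0,0,-1,0.1,0,0,0,-1,0.1,0,0,0,-1,0.1,0,0,0,-1,0,0,0,0,-1,0,0,0,0,-1,0,0,0,0,-1,0,0,0,0,-1,0,0,0,0]'

```text
time: 40.85
position: [0.5394, 0.1026, 0.0422]
tool_rot: [0.994, -0.107, -0.0, 0.0]
ft_force: [-0.2, -0.7, -3.4]
grip_width: 0.0236
grip_force: 55.0
```

Call:
play_rows --steps '[-1,-0.6,0,0,0,-1,-0.9,0,0,0,-1,-0.5,0,0,0,-1,0,0.73,0,0,-1,0,0.73,0,0,-1,0,0,0,0,-1,0.4,0,0,0,-1,0.3,0,0,0,-1,0.2,0,0,0,-1,0,0,0,0]'

```text
time: 41.85
position: [0.5003, 0.0669, 0.0424]
tool_rot: [0.994, -0.107, 0.002, -0.0]
ft_force: [1.1, 0.5, -3.5]
grip_width: 0.0236
grip_force: 55.0
```

Call:
play_rows --steps '[-1,0.1,0,0,0,-1,0.1,0,0,0,-1,0,0,0,0,-1,0,0,0,0,-1,0.1,0,0,0,-1,0,0,0,0,-1,0,0,0,0,-1,0,0,0,0,-1,0,0,0,0,-1,0,0,0,0]'

```text
time: 42.85
position: [0.5066, 0.0649, 0.0422]
tool_rot: [0.994, -0.107, -0.0, -0.0]
ft_force: [-0.1, -0.1, -3.3]
grip_width: 0.0236
grip_force: 55.0
```

Call:
play_rows --steps '[-1,-0.6,0,0,0,-1,-0.65,0,0,0,-1,0,0.6,0,0,-1,0,0.6,0,0,-1,0,0,0,0,-1,0.3,0,0,0,-1,0.3,0,0,0,-1,0.2,0,0,0,-1,0.1,0,0,0,-1,0,0,0,0]'

```text
time: 43.85
position: [0.4875, 0.0327, 0.0419]
tool_rot: [0.994, -0.107, -0.002, -0.0]
ft_force: [-3.2, 0.8, -4.1]
grip_width: 0.0235
grip_force: 55.0
```

Call:
play_rows --steps '[-1,0.1,0,0,0,-1,0.1,0,0,0,-1,0,0,0,0,-1,0,0,0,0,-1,0,0,0,0,-1,0,0,0,0,-1,0,0,0,0,-1,0,0,0,0,-1,0,0,0,0,-1,0,0,0,0]'

```text
time: 44.85
position: [0.4884, 0.0323, 0.0416]
tool_rot: [0.994, -0.107, -0.006, -0.0]
ft_force: [-9.9, 3.4, 0.7]
grip_width: 0.024
grip_force: 55.0
```

Call:
play_rows --steps '[-1,0.1,0,0,0,-1,0.1,0,0,0,-1,0.1,0,0,0,-1,0.1,0,0,0,-1,0.1,0,0,0,-1,0,0,0,0,-1,0,0,0,0,-1,0,0,0,0,-1,0,0,0,0,-1,0,0,0,0]'

```text
time: 45.85
position: [0.5096, 0.0274, 0.0423]
tool_rot: [0.994, -0.107, 0.0, 0.0]
ft_force: [-0.5, -0.2, -2.9]
grip_width: 0.0236
grip_force: 55.0
```

Call:
play_rows --steps '[-1,0.1,0,0,0,-1,0.1,0,0,0,-1,0.1,0,0,0,-1,0.1,0,0,0,-1,0.1,0,0,0,-1,0,0,0,0,-1,0,0,0,0,-1,0,0,0,0,-1,0,0,0,0,-1,0,0,0,0]'

```text
time: 46.85
position: [0.5238, 0.0244, 0.0423]
tool_rot: [0.994, -0.107, -0.0, -0.0]
ft_force: [0.2, -0.0, -2.9]
grip_width: 0.0238
grip_force: 55.0
```

Call:
play_rows --steps '[-1,-0.5,0,0,0,-1,-1,0,0,0,-1,-1,0,0,0,-1,0,0,-1,0,-1,0,0,-1,0,-1,0,-0.94,0,0,-1,0,-0.94,0,0,-1,0,-0.94,0,0,-1,0,-0.94,0,0,-1,0,-0.94,0,0]'

```text
time: 47.85
position: [0.4808, 0.1792, 0.1024]
tool_rot: [0.994, -0.107, -0.0, 0.0]
ft_force: [-0.3, 0.4, -3.7]
grip_width: 0.0234
grip_force: 55.0
```

Call:
play_rows --steps '[-1,-0.05,-0.94,0,0,-1,-0.05,-0.94,0,0,-1,-0.05,-0.94,0,0,-1,-0.05,-0.94,0,0,-1,-0.05,-0.94,0,0,-1,-0.05,-0.94,0,0,-1,0,-0.94,0,0,-1,0,0,0,-1,-1,0,0,0,-1,-1,0,0,0,-1]'

```text
time: 48.85
position: [0.5133, 0.3729, 0.1017]
tool_rot: [0.999, 0.045, -0.001, 0.0]
ft_force: [0.0, -0.5, -3.5]
grip_width: 0.0237
grip_force: 55.0
```

Call:
play_rows --steps '[-1,0,0,0,0,-1,0,0,1,0,-1,0,0,1,0,-1,0,0,0.5,0,-1,0,0,0.3,0,-1,0,0,0,0,-1,0,0,0,0,-1,0,0,0,0,-1,0,0,0,0,-1,0,0,0,0]'

```text
time: 49.85
position: [0.5147, 0.3731, 0.0191]
tool_rot: [0.999, 0.042, 0.001, -0.0]
ft_force: [0.9, 0.1, -2.6]
grip_width: 0.0233
grip_force: 55.0
```

Run:
```python
from h import *
w=shot('wrist','w9');d=shot('side','d9');s=shot('scene','s9')
o=robot.get_obs();t=o['position'];q=o['tool_rot'];a=2*np.arctan2(q[1],q[0]);print(t,a,o['grip_width'],o['ft_force'])
# tip edge along the tool axis in wrist
ca,sa=np.cos(a),np.sin(a);g=cv2.cvtColor(w['image'],cv2.COLOR_RGB2GRAY)
tip=np.r_[t[:2]+.11*np.array([ca,sa]),t[2]+.007];u,v=proj(w,tip,True).round().astype(int);print('tip expected',u,v);print(g[max(v-24,0):v+24:4,u-30:u+31:4])
# tray: dark blobs in the side view
F=np.array([.6277,.0594]);c,sn=np.cos(-.212),np.sin(-.212)
f2w=lambda x,y,z:np.r_[F+[c*x-sn*y,sn*x+c*y],z]
for n,cam in(('side',d),('scene',s)):
  pg=np.array([proj(cam,f2w(*p,.003)) for p in((.006,-.072),(.108,-.072),(.108,.072),(.006,.072))],np.int32)
  print(n,pg.tolist())
r=lambda im,x,y,W,H,k:cv2.resize(im[y:y+H,x:x+W,::-1],None,fx=k,fy=k,interpolation=cv2.INTER_CUBIC)
cv2.imwrite('pics/c12.png',np.hstack([np.vstack([r(d['image'],280,150,100,75,4),r(s['image'],205,190,100,75,4)]),cv2.resize(w['image'][:400,150:416,::-1],(400,600))]))
```

```text
[0.51429106 0.37290814 0.01861946] 0.08479731395562229 0.023632138401506925 [-0.43573499 -0.20300331 -3.12727844]
tip expected 282 48
[[ 39  39  41  41  37  41  41  44  39  40  42  38  37  43  43  40]
 [ 43  36  40  39  37  42  42  43  41  43  40  41  50  40  41  41]
 [ 39  36  34  38  37  39  41  37  39  41  39  42  41  41  39  42]
 [ 42  41  41  39  39  42  42  40  43  39  44  40  44  41  40  40]
 [ 41  42  39  40  44  41  41  41  41  42  42  39  36  46  40  38]
 [ 41  39  39  42  40  38  53  65  54  44  45  37  40  42  42  36]
 [ 39  41  43  38  72 161 206 228 206 162  95  43  44  41  45  42]
 [ 41  42  39  41  87 158 209 228 207 164 107  39  41  37  38  42]
 [ 39  40  37  39  92 164 208 230 206 160 105  42  42  40  44  41]
 [ 39  39  40  41  91 171 209 229 205 163 108  27  31  26  40  41]
 [ 43  43  37  41  92 173 210 231 204 159 101  30  27  28  37  41]
 [ 43  37  42  46  93 173 210 228 207 160 108  21  27  24  39  39]]
side [[317, 225], [347, 220], [335, 191], [306, 195]]
scene [[246, 230], [216, 238], [229, 267], [262, 257]]
```

View pics/c12.png

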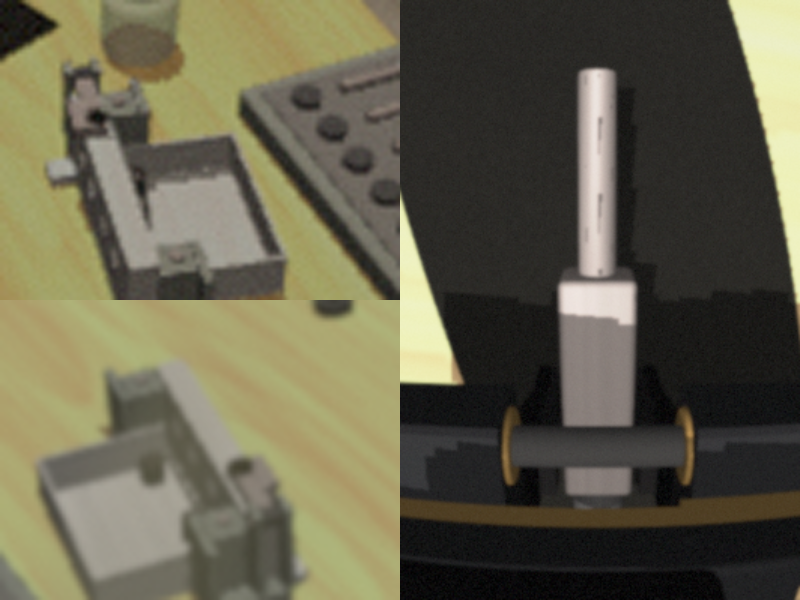

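Last view: clamp down, bar seated, drift straight in the grip over the mat. One bushing shows in the tray at scene crop (150,468), and dark shapes at side crop (140,190) and (148,210). I'll check the rest by image difference before letting go of the drift.

Run:
```python
from h import *
F=np.array([.6277,.0594]);c,sn=np.cos(-.212),np.sin(-.212)
f2w=lambda x,y,z:np.r_[F+[c*x-sn*y,sn*x+c*y],z]
def w2f(p): d=p[:2]-F; return np.array([c*d[0]+sn*d[1],-sn*d[0]+c*d[1]]).round(3)
for v in 'sd':
  A,Bc=load(v+'7'),load(v+'9')
  g=[cv2.GaussianBlur(cv2.cvtColor(x['image'],cv2.COLOR_RGB2GRAY),(3,3),0).astype(int) for x in(A,Bc)]
  df=(g[0]-g[1])
  pg=np.array([proj(Bc,f2w(*p)) for p in((-.03,-.1,.0),(.115,-.09,0),(.115,.09,0),(-.03,.1,0),(-.03,.1,.08),(-.03,-.1,.08))],np.float32)
  m=np.zeros(df.shape,np.uint8);cv2.fillConvexPoly(m,cv2.convexHull(pg).astype(np.int32),1)
  k,l,st,ce=cv2.connectedComponentsWithStats(((abs(df)>25)&(m>0)).astype(np.uint8),connectivity=8)
  for i in range(1,k):
    if st[i,4]>=4: print(v,st[i],ce[i].round(1),'diff',df[l==i].mean().round(),'floor z.013->',w2f(onz(Bc,*ce[i],.013)),'face z.05',w2f(onz(Bc,*ce[i],.05)))
  for y in(-.058,-.022,.022,.058): print(v,'bore y',y,'+x face px',proj(Bc,f2w(0,y,.05)).round(1),'-x face',proj(Bc,f2w(-.024,y,.05)).round(1),'floor x.015',proj(Bc,f2w(.015,y,.013)).round(1))
```

```text
s [240 230   7   7  41] [242.7 232.9] diff 49.0 floor z.013-> [ 0.025 -0.052] face z.05 [ 0.037 -0.008]
s [250 243   3   7   9] [251.  245.6] diff 30.0 floor z.013-> [0.021 0.017] face z.05 [0.033 0.058]
s bore y -0.058 +x face px [248.7 220.8] -x face [255.7 218.9] floor x.015 [245.1 231. ]
s bore y -0.022 +x face px [252.5 227.2] -x face [259.6 225.3] floor x.015 [248.7 237.5]
s bore y 0.022 +x face px [257.3 235.5] -x face [264.6 233.4] floor x.015 [253.4 245.9]
s bore y 0.058 +x face px [261.5 242.5] -x face [268.9 240.4] floor x.015 [257.5 253.1]
d [314 194   4  13  33] [315.5 199.9] diff 49.0 floor z.013-> [0.026 0.034] face z.05 [ 0.015 -0.004]
d bore y -0.058 +x face px [314.8 212.1] -x face [307.4 213.2] floor x.015 [318.9 219.7]
d bore y -0.022 +x face px [312.2 204.3] -x face [304.8 205.3] floor x.015 [316.2 211.9]
d bore y 0.022 +x face px [309.  195.1] -x face [301.8 196.1] floor x.015 [313.1 202.7]
d bore y 0.058 +x face px [306.5 187.9] -x face [299.5 188.9] floor x.015 [310.6 195.5]
```

All three bushings are accounted for on the tray floor (y ≈ -52, 17 and about 50 mm), and bore 1 was empty. Laying the drift down.

Call:
play_rows --steps '[-1,0,0,0.2,0,-1,0,0,0.12,0,-1,0,0,0.04,0,-1,0,0,0,0,-1,0,0,0,0,-1,0,0,0,0,-1,0,0,0,0,-1,0,0,0,0,-1,0,0,0,0,-1,0,0,0,0]'

```text
time: 51.0
position: [0.5142, 0.3728, 0.0074]
tool_rot: [0.999, 0.042, 0.0, -0.0]
ft_force: [-0.1, 0.5, -4.0]
grip_width: 0.0233
grip_force: 55.0
```

Call:
play_rows --steps '[-1,0,0,0.03,0,-1,0,0,0.03,0,-1,0,0,0,0,-1,0,0,0,0,-1,0,0,0,0,-1,0,0,0,0,-1,0,0,0,0,-1,0,0,0,0,-1,0,0,0,0,-1,0,0,0,0]'

```text
time: 52.0
position: [0.5143, 0.3729, 0.0071]
tool_rot: [0.999, 0.042, 0.0, -0.0]
ft_force: [-1.9, -1.1, 5.6]
grip_width: 0.0238
grip_force: 55.0
```

Contact with the mat. Release and withdraw.

Call:
play_rows --steps '[1,0,0,0,0,1,0,0,0,0,1,0,0,0,0,1,0,0,0,0,1,0,0,0,0,1,0,0,0,0,1,0,0,0,0,1,0,0,-0.3,0,1,0,0,-0.6,0,1,0,0,-1,0]'

```text
time: 53.0
position: [0.5128, 0.3721, 0.0619]
tool_rot: [0.999, 0.042, -0.002, 0.001]
ft_force: [0.3, 0.6, 1.2]
grip_width: 0.0862
grip_force: 0.0
```

Call:
play_rows --steps '[1,0,0,-1,0,1,0,0,-1,0,1,0,0,-1,0,1,0,0,-1,0,1,0,0,-1,0,1,-1,0,0,0,1,-1,0,0,0,1,0,0,0,0,1,0,0,0,0,1,0,0,0,0]'

```text
time: 54.0
position: [0.4555, 0.3681, 0.2132]
tool_rot: [0.999, 0.042, 0.001, -0.0]
ft_force: [0.7, -0.2, -0.3]
grip_width: 0.0868
grip_force: 0.0
```

Run:
```python
from h import *
w=shot('wrist','w10');s=shot('scene','s10');d=shot('side','d10');o=robot.get_obs();print(o['position'],o['grip_width'],o['time'])
hsv=cv2.cvtColor(w['image'],cv2.COLOR_RGB2HSV);g=hsv[...,2]
q=np.array([proj(w,p,True) for p in((.377,.369,0),(.42,.245,0),(.69,.345,0),(.651,.468,0))],np.int32)
m=np.zeros_like(g);cv2.fillConvexPoly(m,q,255)
b=((g>75)&(hsv[...,1]<60)&(m>0)).astype(np.uint8)
k,l,st,ce=cv2.connectedComponentsWithStats(b);i=1+np.argmax(st[1:,4]);ys,xs=np.where(l==i);print(st[i])
P=np.array([onz(w,x,y,.018,True)[:2] for x,y in zip(xs,ys)]);mu=P.mean(0);e=np.linalg.svd(P-mu,full_matrices=False)[2][0];e*=np.sign(e[0]);pr=(P-mu)@e
print('tip',mu+e*pr.max(),'handle rear',mu+e*pr.min(),'len',np.ptp(pr),'ang',np.arctan2(e[1],e[0]))
# mat (dark) outline in the wrist view
dk=(g<60).astype(np.uint8); print('mat ring dark around drift:',[int(g[y,x]) for x,y in ((st[i,0]-8,st[i,1]+10),(st[i,0]+st[i,2]+8,st[i,1]+10),(st[i,0]+12,st[i,1]-6),(st[i,0]+12,st[i,1]+st[i,3]+30))])
# anything else changed since before?
for v,A,B in(('scene',load('s0'),s),('side',load('d0'),d)):
  for n,p in dict(spray=(.763,-.225,.1),socket=(.717,-.187,.02),jar=(.758,.30,.05),die=(.376,-.122,.01)).items():
    u,w_=proj(B,p).astype(int); a,c=[x['image'][max(w_-12,0):w_+12,max(u-12,0):u+12].astype(int) for x in(A,B)]; print(v,n,(abs(a-c).mean() if a.size else -1))
```

```text
[0.45540619 0.36781977 0.21255774] 0.08706189617142296 54.15
[ 270   33   24  132 2404]
tip [0.62425971 0.38249718] handle rear [0.4784666  0.36972142] len 0.14635180845058549 ang 0.087406114642331
mat ring dark around drift: [38, 34, 33, 19]
scene spray 2.8524305555555554
scene socket 3.0989583333333335
scene jar 3.153935185185185
scene die 39.47511574074074
side spray 10.64699074074074
side socket 11.976273148148149
side jar 79.04224537037037
side die 26.760416666666668
```

```bash
python3 -c "
from rig import robot
print(robot.hand_in())"
```

```text
the job is handed in; nothing more can be done
None
```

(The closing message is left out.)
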